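Rack the blue glaze test disc

ROBOT

A 6-joint arm with a two-finger parallel gripper is mounted at the origin on the work surface. World frame = base frame: x ahead of the robot, y to its left, z up, the work surface at z = 0. Lengths are in mm, angles in rad, forces in N, time in s.
With the tool pointing down it reaches from about 300 to 825 mm from the base axis. Payload 5.4 kg.
Tool frame: the origin (TCP) lies midway between the tips of the shut fingers; the grasp point (between the pads) lies env.grip_depth behind it (env.grip_depth is the distance from the TCP to the grasp point, in mm); z points along the fingers, y is the line along which they close (so a half turn about z gives the same grasp; the last joint's range is limited). The gripper opens to 92 mm and grips with 3 to 60 N. Pads are 20 mm wide; open, the fingers measure 128 mm over their backs; the gripper's body (75 mm by 189 mm) begins 69 mm behind the grasp point.
Start: joints at [-1.388, 0.158, 1.597, -0, 1.386, -0.21], TCP at [220.072, -531.201, 214.601] pointing down, gripper open.
Joint ranges: [-2.91, 2.91], [-0.94, 2.29], [0.18, 2.7], [-1.29, 4.43], [0.17, 2.64], [-3, 3]. Speed limits (rad/s): [2.57, 2.57, 3.14, 3.14, 3.14, 3.14].

INTERFACE

Orientations are given as a 3x3 rotation matrix whose columns are the frame's x, y, z axes.
In Python, from station import status, snapshot, job, env gives the robot as it stands.
- The arm moves only by the tool step_arm, never from a script. Its argument "steps" is a list that holds one entry, the list of rows, each a list of 7 numbers: the shift along the tool's x, y, z in mm, then the turn, a rotation vector about the tool's x, y, z in degrees, then the opening, from -1 (shut) to 1 (fully open). In form: [[[dx, dy, dz, wx, wy, wz, gripper], ...]]. A call has 1 to 5 rows; each row is the pose to reach, as a shift and turn from the pose commanded when the call began, along the tool's axes at that moment; what a row does not reach only later rows make up. A row lasts 1/10 s, in which the tool goes at most 50 mm and 8.59 degrees, less where a joint would pass 70% of its speed; a pose out of reach is approached as far as the arm can. A call with a gripper value outside its range is refused whole. The fingers move at their own pace and stop on an object; "force" is the grip in N (left out, the last holds). Time passes only in rows, so rows that repeat a pose let the fingers close. It gives the time, the measured TCP pose, the force, the opening and the grip force at its end, in the units of the state.
- status.sense(): the state, without advancing time (a new reading comes with each control period).
- snapshot(name): name is "scene" or "side" or "wrist"; returns a dict with "image" (384x512x3 uint8, red, green, blue), "mtx" (3x3 intrinsics, pixels), "k1" (the pictures are not rectified: a ray, as slopes to the right and down, at radius r is drawn at 1 + k1 r^2 times it, then the intrinsics apply), "R" (3x3) and "t" (3): a world point X has camera coordinates R X + t. Camera axes: x right, y down, z forward; pixel columns grow to the right and rows downward; lengths in mm; the calibration is good to about 2 mm. A picture is of the moment at which its call begins. There is no depth.
- job.finish_job(): hands the job in; it is judged then, once.
The state is a dict: "time_s": time; "joints": joint angles; "qd": joint speeds; "joint_efforts": joint torques, N m; "position": TCP position; "tool_rot": TCP orientation; "wrist_force": force on the tool from outside, world axes, zero at the start; "wrist_torque": the same for the moment, N m; "finger_gap": finger opening in mm; "finger_force": force on a finger pad.
Only numpy, scipy, OpenCV 4.12 (cv2) and the standard library are available. Lean on these libraries where they do the work, as an engineer would, in place of code of your own. Each camera call takes 0.05 s, during which the arm holds its last target. There are 200 camera calls.

TASK

Pick up the blue glaze test disc from the potter's bench and slide it level into the free upper slot of the comb rack, under the yellow top tongue, until it is home by the rack's upright, and leave it lying flat there. Leave the red disc on the bench and the white disc in the lower slot where they are.

Things in the scene. Friction and masses are not known exactly. Their poses are not given: they have to be found in the camera images.
- rack: Fixed comb rack: plinth, dark upright at the far side, 3 tongues towards the robot (34 mm wide in y, 6 thick, from x=-28 to the upright at x=+32, which ends at +58). Axes: +x = sliding-in direction, z up. Origin: on the centre axis of a homed disc; height and heading vary. Heights over it: plinth top 20; tongue tops 50, 84 and 118 mm (yellow, underside 112). Free upper slot: floor 84, 28 high.
- disc_blue: Disc to rack: fired clay, glossy blue top, 60 mm diameter, 8 thick, about 50 g, flat and loose on the bench left or right of the rack. Origin: centre of its underside, z up; grip it across any diameter. Homed: origin at x=0, y=0, z=84 mm of the rack, 2 mm short of the upright. It overhangs its tongue 13 mm each side, so fingers on its rims pass beside the tongues and can leave straight up.
- disc_red: Bystander: same size of disc with a brick-red top, flat and loose on the bench on the other side of the rack. Origin: centre of its underside, z up. (A clay bowl and a blue jar of tools also stand on the bench, more than 0.7 m ahead of the base, out of the way.)
- disc_white: Bystander: same size of disc with a white top, lying loose in the rack's lower slot, its top face 26 mm below the upper slot's floor. Origin: centre of its underside, z up.
Not all that is in view belongs to the job. What is shaped like the disc_blue but pink or turquoise is not meant.

How it is judged (in metres and radians):
At the end, for the whole second after the job is handed in: The blue disc lies at rest and flat (within 10 degrees) on the middle tongue, in the upper slot, its centre within 15 mm of the homed position; the red disc is within 30 mm and the white disc within 15 mm of where it began (horizontal distance between disc_blue and rack below 0.015 m and z of disc_blue in the frame of rack between 0.08 and 0.089 m and angle between disc_blue's own z axis and vertical below 0.17 rad and linear speed of disc_blue below 0.02 m/s and distance of disc_red from where it was at the start of the episode below 0.03 m and distance of disc_white from where it was at the start of the episode below 0.015 m); the robot touches nothing.
It fails at once if the red disc is pushed or carried off (more than 30 mm) (distance of disc_red from where it was at the start of the episode above 0.03 m).
It fails at once if the white disc is disturbed in the lower slot (more than 15 mm) (distance of disc_white from where it was at the start of the episode above 0.015 m).
It also fails if it takes over 35 s, if anything falls off the work surface, if the arm or the gripper's body presses on something with over 40 N, if the wrist force passes 120 N, or if a joint passes its speed limit or range.

## Working session

There is one attempt and no reset: what is moved stays moved. The work goes in short steps, Python scripts to look and compute and a tool call to move; the robot and the scene stay as the last step left them, time stands still between calls to the robot, and variables do not carry over. Pictures are saved under pics/ and viewed, at most 10 in all, crops included, and the job is handed in when it is done.

Besides the shell and the picture viewer there is one more tool, called after "Emit:" by a JSON object that holds its "method" and its "body", one argument or row to a line. step_arm: Moves the arm, as the interface text tells. Its arguments: {"type":"object","properties":{"steps":{"type":"array","items":{"type":"array","items":{"type":"array","items":{"type":"number"}}}},"force":{"type":"number"}},"required":["steps"]}

```bash
ls; mkdir -p pics
cat > h.py <<'E'
import numpy as np, cv2
from station import status, snapshot, job, env
def snap(n,f=None):
    s=snapshot(n); 
    if f: cv2.imwrite('pics/'+f,s['image'][:,:,::-1])
    return s
def ray(s,u,v):
    K=np.array(s['mtx']);d=np.array([(u-K[0,2])/K[0,0],(v-K[1,2])/K[1,1]]);p=d.copy()
    for _ in range(30): p=d/(1+s['k1']*(p@p))
    R=np.array(s['R']);return -R.T@np.array(s['t']),R.T@np.array([p[0],p[1],1])
def onz(s,u,v,z):
    c,d=ray(s,u,v);return c+d*(z-c[2])/d[2]
def proj(s,X):
    c=np.array(s['R'])@X+np.array(s['t']);p=c[:2]/c[2];p=p*(1+s['k1']*(p@p));K=np.array(s['mtx'])
    return p*[K[0,0],K[1,1]]+K[:2,2]
E
python3 - <<'E'
from h import *
ims=[snap(n,n+'0.png') for n in('scene','side','wrist')]
print(env.grip_depth)
for s in ims: print(-np.array(s['R']).T@s['t'],s['k1'])
a=np.vstack([np.hstack([ims[0]['image'],ims[1]['image']])])
cv2.imwrite('pics/a.png',cv2.resize(a[:,:,::-1],(800,300),interpolation=cv2.INTER_AREA))
E
```

```text
pics
18.700000000000003
[1279.77045395   42.95568799  741.9347977 ] -0.04722157992597237
[ 432.24282691 -683.49016156  841.72541301] 0.023432785944620806
[ 286.65530283 -503.37576366  385.23853948] -0.04459781331467377
```

View pics/scene0.png

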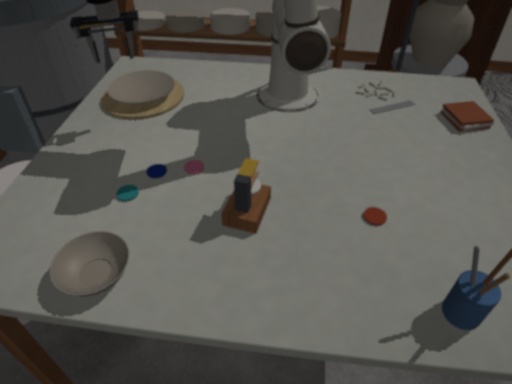

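View pics/side0.png

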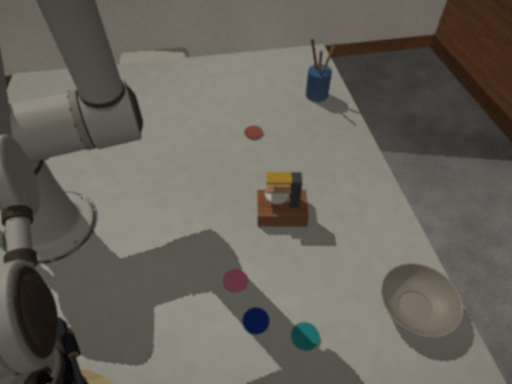

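Scene view: candidates are blue (157,171), pink (194,167) and turquoise (127,193); red is at (375,216) and the rack at about (247,195). In the side view blue is at (256,320) and the rack at (283,200), with its yellow tongue at (279,179). The dark-blue disc fits the description; pink and turquoise are decoys. I'll confirm that in a crop and measure.

Run:
```python
from h import *
out=[]
for n,c in (('scene',(215,190)),('side',(270,250))):
    s=snap(n);im=s['image'];hsv=cv2.cvtColor(im,cv2.COLOR_RGB2HSV)
    for nm,lo,hi in (('blue',(112,150,60),(130,255,255)),('yellow',(18,140,80),(32,255,255)),('red',(0,150,100),(8,255,255)),('brown',(3,100,40),(16,255,255))):
        m=cv2.inRange(hsv,lo,hi);k,_,st,ce=cv2.connectedComponentsWithStats(m)
        for i in range(1,k):
            if st[i,4]>60:
                z={'blue':8,'red':8}.get(nm,0)
                print(n,nm,st[i],ce[i].round(1),onz(s,*ce[i],z).round(1))
                if nm=='yellow': print(cv2.boxPoints(cv2.minAreaRect(cv2.findContours((m*1),0,2)[0][0])).round(1).tolist())
    if n=='scene': out.append(cv2.resize(im[150:235,110:290],(800,378),interpolation=cv2.INTER_CUBIC))
    else: out.append(cv2.resize(im[155:245,240:330],(590,590),interpolation=cv2.INTER_CUBIC)); 
cv2.imwrite('pics/c1.png',out[0][:,:,::-1]);cv2.imwrite('pics/c2.png',out[1][:,:,::-1])
```

```text
scene yellow [239 159  19  18 215] [248.  167.4] [425.5 -87.2   0. ]
[[238.60000610351562, 173.10000610351562], [244.5, 156.8000030517578], [257.20001220703125, 161.39999389648438], [251.3000030517578, 177.6999969482422]]
scene brown [125   0   9  12  95] [128.6   5.3] [-898.3 -969.6    0. ]
scene brown [329   0  50  67 842] [347.8  43.3] [-517.2  248.1   -0. ]
scene brown [ 132   18  139   38 2122] [201.7  41.1] [-448.4 -432.7    0. ]
scene brown [107  30  21  25 260] [118.3  41.6] [-399.4 -826.     0. ]
scene brown [486  61  26  12 222] [499.8  66.4] [-382.1  895.3    0. ]
scene brown [444 102  49  23 731] [467.5 112.9] [ 26.4 646.    0. ]
scene brown [ 222  186   48   47 1158] [246.7 211.5] [600.5 -65.4   0. ]
scene brown [363 207  24  18 311] [374.5 215.8] [572.4 264.7   0. ]
scene brown [481 251  31  42 230] [496.6 273.7] [718.6 528.7   0. ]
scene brown [  0 319  54  65 761] [ 22.3 353.6] [1031.3 -443.3    0. ]
side blue [244 309  24  25 214] [254.8 322.2] [ 480.1 -352.6    8. ]
side yellow [267 173  25  11 269] [278.8 178. ] [619.7  58.    0. ]
[[267.0, 173.0], [291.0, 173.0], [291.0, 183.0], [267.0, 183.0]]
side brown [ 327    0  185  142 8398] [466.4  51.6] [1477.7  582.3    0. ]
side brown [245 126  17  13 166] [253.1 131.8] [579.3 268.    0. ]
side brown [266 185  25   9 171] [278.6 188.1] [611.1  20.6   0. ]
side brown [ 258  190   50   36 1240] [281.7 212. ] [602.1 -63.7   0. ]
```

View pics/c1.png

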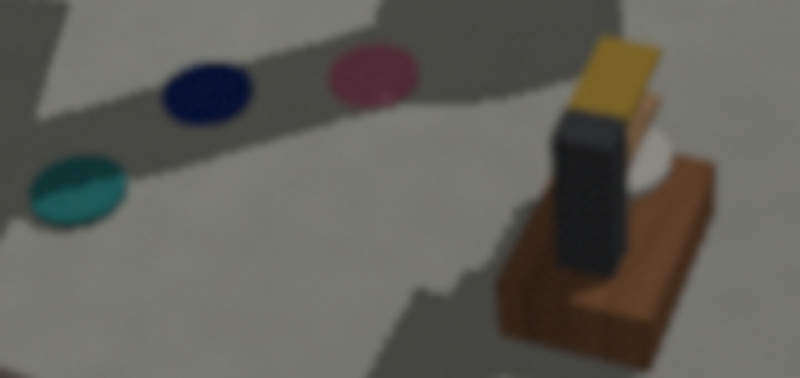

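View pics/c2.png

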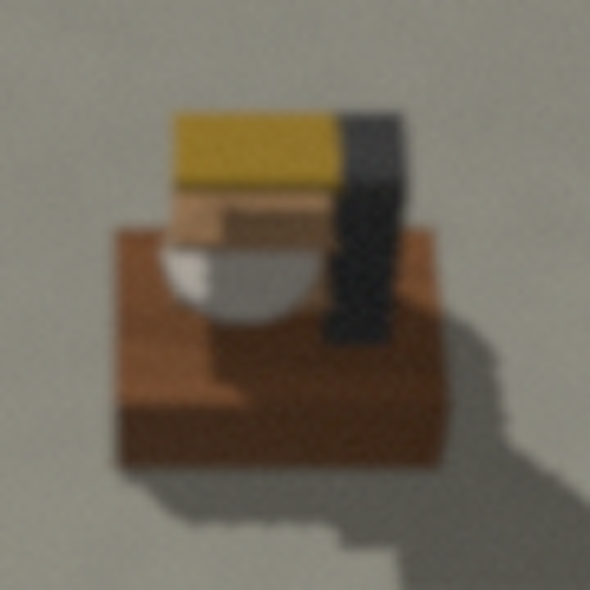

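Crop check: the dark-blue disc is at crop (207,93), i.e. scene (156.6,171), clearly distinct from the pink (194,167) and the turquoise (127,193), so it is the target. Yellow top corners are at scene (246,158), (258.5,161), (238,175), (251,177) and side (267,172), (267,183), (292,172), (292,183). I'll triangulate these.

```bash
cat >> h.py <<'E'
def tri(s1,p1,s2,p2):
    A=np.zeros((3,3));b=np.zeros(3);c_=[]
    for s,p in((s1,p1),(s2,p2)):
        c,d=ray(s,*p);d/=np.linalg.norm(d);M=np.eye(3)-np.outer(d,d);A+=M;b+=M@c;c_.append((M,c))
    X=np.linalg.solve(A,b);return X,[float(np.linalg.norm(M@(X-c))) for M,c in c_]
E
python3 - <<'E'
from h import *
a=snap('scene');b=snap('side')
P=[((245.4,157.6),(266.2,182.3)),((258,160.3),(266.2,171.6)),((237.5,174.2),(291.5,182.3)),((250.4,176.9),(291.1,171.6))]
X=[]
for p,q in P:
    x,r=tri(a,p,b,q);X.append(x);print(x.round(1),np.round(r,1))
X=np.array(X);f=(X[2]+X[3]-X[0]-X[1])/2;l=(X[1]+X[3]-X[0]-X[2])/2
print(X.mean(0),f,np.linalg.norm(f),np.degrees(np.arctan2(f[1],f[0])),np.linalg.norm(l),np.degrees(np.arctan2(-l[0],l[1])))
# plinth bottom corners (side): crop (117,467),(440,467); 
for q in((117,467),(440,467)): print('plinth',onz(b,240+q[0]/6.556-.5,155+q[1]/6.556-.5,0).round(1))
for q in((503,333),(648,368)): print('plinth sc',onz(a,110+q[0]/4.444-.5,150+q[1]/4.444-.5,0).round(1))
for s in(a,b):
    hsv=cv2.cvtColor(s['image'],cv2.COLOR_RGB2HSV);m=cv2.inRange(hsv,(108,120,20),(132,255,255));m[:,300:]=0
    k,_,st,ce=cv2.connectedComponentsWithStats(m)
    for i in range(1,k):
        if st[i,4]>60: print('blue',st[i],ce[i],onz(s,*ce[i],8).round(1))
E
```

```text
[555.2 -74.4 142.4] [1.1 1.1]
[561.8 -42.  143.4] [0.4 0.4]
[615.1 -83.8 140.3] [0.6 0.6]
[621.7 -51.9 142.1] [0.1 0.1]
[588.44308653 -63.00143404 142.03196895] [59.93427435 -9.64955887 -1.65493702] 60.72865917428601 -9.146264912441781 32.82990327090713 -11.635186942774558
plinth [530.  -96.8   0. ]
plinth [ 656.6 -119.     0. ]
plinth sc [ 652.4 -119.1    0. ]
plinth sc [667.  -34.2   0. ]
blue [147 165  19  13 190] [156.23684211 170.83684211] [ 484.5 -346.3    8. ]
blue [243 308  26  26 511] [255.37573386 320.41291585] [ 482.1 -349.     8. ]
```

```bash
cat >> h.py <<'E'
def go(T,yaw=-10.0):
    """shift in tool axes, and turn about tool z, to TCP T with tool x (or -x) along yaw"""
    s=status.sense();R=np.array(s['tool_rot']);d=R.T@(np.array(T,float)-s['position'])
    cand=[]
    for k in(0,180):
        a=np.radians(yaw+k);x=np.array([np.cos(a),np.sin(a),0]);z=np.array([0,0,-1.]);Rt=np.stack([x,np.cross(z,x),z],1)
        cand.append(cv2.Rodrigues(R.T@Rt)[0].ravel()*180/np.pi)
    print('t',s['time_s'],'pos',np.round(s['position'],1),'shift',d.round(1),'turn',[c.round(2) for c in cand],'gap',round(s['finger_gap'],1),'F',np.round(s['wrist_force'],1))
    return R
E
python3 - <<'E'
from h import *
b=snap('side');print(onz(b,235,281,8),onz(b,306,336,8))
print(np.round(go([483,-348,120]),3), status.sense()['joints'])
E
```

```text
[ 451.03894232 -248.16387113    8.        ] [ 581.96277184 -400.49375282    8.        ]
t 0.4 pos [ 220.1 -531.1  214.5] shift [313.  -68.5  94.5] turn [array([-1.000e-02,  0.000e+00,  3.251e+01]), array([-0.0000e+00, -2.0000e-02, -1.4749e+02])] gap 91.8 F [ 0.2  0.7 -0.5]
[[ 0.924  0.383 -0.   ]
 [ 0.383 -0.924  0.   ]
 [ 0.    -0.    -1.   ]] [-1.38809301e+00  1.58474736e-01  1.59717845e+00  3.95050378e-06
  1.38615701e+00 -2.10092020e-01]
```

Emit:
{"method": "step_arm", "body": {
  "steps": [
    [[313,-68.5,94,0,0,32.5,1],[313,-68.5,94,0,0,32.5,1],[313,-68.5,94,0,0,32.5,1],[313,-68.5,94,0,0,32.5,1],[313,-68.5,94,0,0,32.5,1]]
  ],
  "force": 15
}}

```text
time_s: 0.9
position: [410.6, -398.7, 146.8]
tool_rot: [[0.984, -0.177, 0.0], [-0.177, -0.984, -0.001], [0.001, 0.001, -1.0]]
wrist_force: [-0.9, -0.5, -0.8]
finger_gap: 92.2
finger_force: 0.0
```

Run:
```python
from h import *
go([483,-348,120])
```

```text
t 0.9 pos [ 410.6 -398.7  146.8] shift [ 62.2 -62.7  26.8] turn [array([ 0.04, -0.03, -0.2 ]), array([-5.000e-02, -6.000e-02,  1.798e+02])] gap 92.2 F [-0.9 -0.5 -0.8]
```

Emit:
{"method": "step_arm", "body": {
  "steps": [
    [[62,-62.5,27,0,0,0,1],[62,-62.5,27,0,0,0,1],[62,-62.5,27,0,0,0,1],[62,-62.5,27,0,0,0,1]]
  ]
}}

```text
time_s: 1.3
position: [481.4, -348.3, 119.6]
tool_rot: [[0.985, -0.172, -0.001], [-0.172, -0.985, 0.0], [-0.001, -0.0, -1.0]]
wrist_force: [0.0, -0.9, -0.4]
finger_gap: 92.0
finger_force: 0.0
```

Run:
```python
from h import *
w=snap('wrist','w1.png')
hsv=cv2.cvtColor(w['image'],cv2.COLOR_RGB2HSV);m=cv2.inRange(hsv,(108,120,20),(132,255,255))
k,_,st,ce=cv2.connectedComponentsWithStats(m)
for i in range(1,k):
    if st[i,4]>200: print(st[i],ce[i],onz(w,*ce[i],8).round(1))
go([483,-348,2])
```

```text
[ 221  160   57   56 2502] [249.11350919 187.28217426] [ 483.5 -347.1    8. ]
t 1.35 pos [ 480.9 -349.3  120.2] shift [  1.8  -1.7 118.2] turn [array([0.03, 0.01, 0.02]), array([-1.0000e-02,  5.0000e-02, -1.7998e+02])] gap 91.8 F [-0.8 -0.8  0.3]
```

View pics/w1.png

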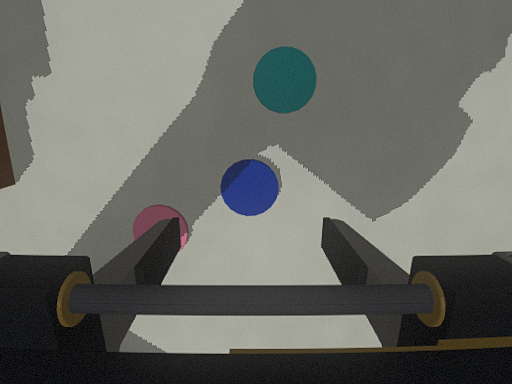

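The wrist view has the blue disc at (249,187), which gives (483.5, -347), matching the other views. Descending.

Emit:
{"method": "step_arm", "body": {
  "steps": [
    [[2,-2,50,0,0,0,1],[2,-2,90,0,0,0,1],[2,-2,110,0,0,0,1],[2,-2,117,0,0,0,1],[2,-2,117,0,0,0,1]]
  ]
}}

```text
time_s: 1.85
position: [482.7, -348.2, 3.0]
tool_rot: [[0.985, -0.175, -0.0], [-0.175, -0.985, 0.0], [-0.0, -0.0, -1.0]]
wrist_force: [-0.1, -0.2, -0.4]
finger_gap: 92.1
finger_force: 0.0
```

Emit:
{"method": "step_arm", "body": {
  "steps": [
    [[0,0,0,0,0,0,-1],[0,0,0,0,0,0,-1],[0,0,0,0,0,0,-1],[0,0,0,0,0,0,-1],[0,0,0,0,0,0,-1]]
  ],
  "force": 15
}}

```text
time_s: 2.35
position: [483.9, -347.5, 3.7]
tool_rot: [[0.985, -0.173, 0.001], [-0.173, -0.985, -0.001], [0.001, 0.001, -1.0]]
wrist_force: [-0.6, 0.3, 4.1]
finger_gap: 59.2
finger_force: 15.0
```

Emit:
{"method": "step_arm", "body": {
  "steps": [
    [[0,0,-10,0,0,0,-1],[0,0,-35,0,0,0,-1],[0,0,-75,0,0,0,-1],[0,0,-115,0,0,0,-1],[0,0,-117,0,0,0,-1]]
  ]
}}

```text
time_s: 2.85
position: [486.6, -350.4, 127.3]
tool_rot: [[0.985, -0.173, 0.008], [-0.173, -0.985, -0.009], [0.01, 0.007, -1.0]]
wrist_force: [0.8, -0.3, 0.0]
finger_gap: 59.5
finger_force: 15.0
```

Run:
```python
from h import *
go([492.9,-46.2,120])
```

```text
t 2.85 pos [ 486.6 -350.4  127.3] shift [ -46.6 -300.7    4.6] turn [array([ 0.42, -0.55,  0.02]), array([   0.87,    0.65, -179.98])] gap 59.5 F [ 0.8 -0.3  0. ]
```

Emit:
{"method": "step_arm", "body": {
  "steps": [
    [[-6,-40,0,0,0,0,-1],[-12,-85,0,0,0,0,-1],[-19,-130,0,0,0,0,-1],[-25,-175,0,0,0,0,-1],[-31,-215,0,0,0,0,-1]]
  ]
}}

```text
time_s: 3.35
position: [489.6, -127.8, 119.6]
tool_rot: [[0.985, -0.173, -0.001], [-0.173, -0.985, 0.001], [-0.001, -0.0, -1.0]]
wrist_force: [0.7, -0.4, -0.6]
finger_gap: 59.2
finger_force: 15.0
```

Emit:
{"method": "step_arm", "body": {
  "steps": [
    [[-6,-40,0,0,0,0,-1],[-12,-70,0,0,0,0,-1],[-12,-83,0,0,0,0,-1],[-12,-83,0,0,0,0,-1],[-12,-83,0,0,0,0,-1]]
  ]
}}

```text
time_s: 3.85
position: [493.1, -47.2, 120.0]
tool_rot: [[0.985, -0.174, 0.0], [-0.174, -0.985, -0.001], [0.0, 0.001, -1.0]]
wrist_force: [-0.8, -0.0, -1.0]
finger_gap: 59.0
finger_force: 15.0
```

Run:
```python
from h import *
go([492.9,-46.2,118])
a=snap('scene');b=snap('side');w=snap('wrist','w2.png')
i1=cv2.resize(a['image'][110:240,180:330],(400,347),interpolation=2);i2=cv2.resize(b['image'][120:250,180:330],(400,347),interpolation=2)
cv2.imwrite('pics/d.png',np.hstack([i1,i2])[:,:,::-1])
```

```text
t 3.85 pos [493.1 -47.2 120. ] shift [-0.4 -1.   2. ] turn [array([ 0.04, -0.01,  0.  ]), array([ 1.0e-02,  6.0e-02, -1.8e+02])] gap 59.0 F [-0.8 -0.  -1. ]
```

View pics/d.png

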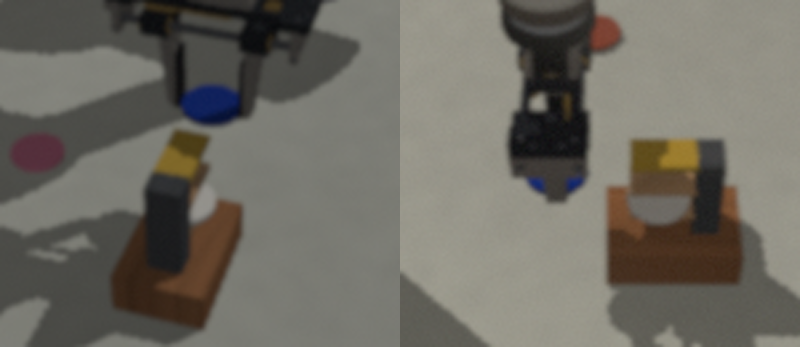

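View pics/w2.png

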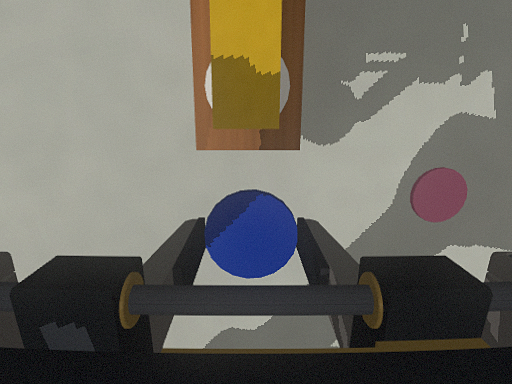

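The disc is held level at wrist-view (251,234). The yellow tongue's near corners are at (213,128) and (280,128), and its sides run straight up the image, so the heading is right. Computing the relative offset.

Run:
```python
from h import *
w=snap('wrist');hsv=cv2.cvtColor(w['image'],cv2.COLOR_RGB2HSV)
m=cv2.inRange(hsv,(18,140,40),(32,255,255))
m2=cv2.inRange(hsv,(108,120,20),(132,255,255));M=cv2.moments(m2,True);u,v=M['m10']/M['m00'],M['m01']/M['m00']
e=np.array([.9848,-.1736,0]);f=np.array([.1736,.9848,0])
D=onz(w,u,v,125);print('disc',u,v,D.round(1))
O=np.array([586.5,-62.7,0])
for r in (20,60,100,122):
    c=np.where(m[r,150:350])[0]+150;L=onz(w,c[0]-.5,r,142);Rr=onz(w,c[-1]+.5,r,142)
    print(r,c[0],c[-1],'rack y mid',((L+Rr)/2-O)@f,'width',np.linalg.norm(L-Rr))
rows=np.where(m[:,225:270].mean(1)>128)[0];E=onz(w,246,rows[-1]+.5,142);print('front x',(E-O)@e)
print('disc rack',(D-O)@e,(D-O)@f,(np.array(status.sense()['position'])-O)@e,(np.array(status.sense()['position'])-O)@f)
```

```text
disc 250.7930397289806 237.2257468432399 [491.2 -47.4 125. ]
20 210 281 rack y mid 0.918298575814171 width 34.38072469303233
60 211 280 rack y mid 1.0121637820307101 width 34.33101986772568
100 213 279 rack y mid 0.8630942965195193 width 33.836735252087614
122 213 278 rack y mid 1.177679544694853 width 33.91247230989289
front x -168.22599193959232
disc rack -96.4669685582577 -1.4675326743719075 -94.72145854641167 -1.2980765496629116
```

Emit:
{"method": "step_arm", "body": {
  "steps": [
    [[0,-2.5,0,0,0,0,-1],[10,-2.5,0,0,0,0,-1],[10,-2.5,0,0,0,0,-1]]
  ]
}}

```text
time_s: 4.35
position: [504.5, -46.1, 120.3]
tool_rot: [[0.985, -0.174, 0.001], [-0.174, -0.985, -0.0], [0.001, 0.0, -1.0]]
wrist_force: [-0.2, -0.3, -0.2]
finger_gap: 59.1
finger_force: 15.0
```

Run:
```python
from h import *
w=snap('wrist');hsv=cv2.cvtColor(w['image'],cv2.COLOR_RGB2HSV)
m=cv2.inRange(hsv,(18,140,40),(32,255,255))[:230]
m2=cv2.inRange(hsv,(108,120,20),(132,255,255))
e=np.array([.9848,-.1736,0]);f=np.array([.1736,.9848,0]);O=np.array([586.5,-62.7,0])
x,y,ww,h=cv2.boundingRect(cv2.findContours(m2,0,2)[0][0]);print(x,y,ww,h,m2[y:y+h].sum()/255)
u=x+ww/2-.5;T=onz(w,u,y-.5,125);print('disc lead edge',(T-O)@e,(T-O)@f)
rows=np.where(m[:,225:270].mean(1)>128)[0];E=onz(w,246,rows[-1]+.5,142);print('front row',rows[-1],(E-O)@e)
c=np.where(m[100,150:350])[0]+150;print('mid',((onz(w,c[0]-.5,100,142)+onz(w,c[-1]+.5,100,142))/2-O)@f)
p=np.array(status.sense()['position']);print(p,(p-O)@e,(p-O)@f)
```

```text
405 383 1 1 6.0
disc lead edge -208.3791393312833 -117.35793960253484
front row 149 -28.228456842731166
mid 0.905169162261463
[503.89224448 -45.91179182 120.1264681 ] -84.26655057929544 2.192321053611417
```

Emit:
{"method": "step_arm", "body": {
  "steps": [
    [[20,0,0,0,0,0,-1],[40,0,0,0,0,0,-1],[60,0,0,0,0,0,-1],[75,0,0,0,0,0,-1],[80,0,0,0,0,0,-1]]
  ]
}}

```text
time_s: 4.9
position: [583.1, -59.8, 119.9]
tool_rot: [[0.985, -0.173, 0.0], [-0.173, -0.985, -0.0], [0.0, 0.0, -1.0]]
wrist_force: [-0.0, -0.8, -1.3]
finger_gap: 59.2
finger_force: 15.0
```

Emit:
{"method": "step_arm", "body": {
  "steps": [
    [[4,0,2,0,0,0,-1],[4,0,5,0,0,0,-1],[4,0,6,0,0,0,-1],[4,0,6,0,0,0,-1]]
  ]
}}

```text
time_s: 5.3
position: [585.1, -59.9, 113.5]
tool_rot: [[0.985, -0.174, -0.001], [-0.174, -0.985, 0.0], [-0.001, -0.0, -1.0]]
wrist_force: [0.2, -0.1, -1.3]
finger_gap: 59.0
finger_force: 15.0
```

Run:
```python
from h import *
a=snap('scene');b=snap('side')
i1=cv2.resize(a['image'][140:220,200:300],(400,320),interpolation=2);i2=cv2.resize(b['image'][155:235,230:330],(400,320),interpolation=2)
cv2.imwrite('pics/e.png',np.hstack([i1,i2])[:,:,::-1])
e=np.array([.9848,-.1736,0]);f=np.array([.1736,.9848,0]);O=np.array([586.5,-62.7,0])
p=np.array(status.sense()['position']);print(p,(p-O)@e,(p-O)@f,status.sense()['wrist_force'])
```

```text
[585.54969535 -60.04624443 113.98623768] -1.3965519877792754 2.4484455939932177 [ 0.00353708  0.22329241 -0.42987892]
```

View pics/e.png

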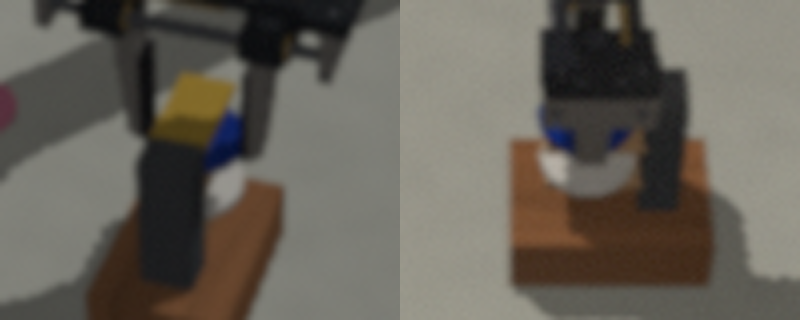

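The disc sits under the yellow tongue, next to the upright and above the white disc. I'll lower it until it touches.

Emit:
{"method": "step_arm", "body": {
  "steps": [
    [[1.5,1,1,0,0,0,-1],[1.5,1,2,0,0,0,-1],[1.5,1,2,0,0,0,-1],[1.5,1,2,0,0,0,-1]]
  ]
}}

```text
time_s: 5.8
position: [587.2, -61.4, 111.9]
tool_rot: [[0.985, -0.174, -0.0], [-0.174, -0.985, 0.0], [-0.0, -0.0, -1.0]]
wrist_force: [-0.2, 0.1, -0.7]
finger_gap: 59.0
finger_force: 15.0
```

Emit:
{"method": "step_arm", "body": {
  "steps": [
    [[0,0,0.5,0,0,0,-1],[0,0,1,0,0,0,-1],[0,0,1,0,0,0,-1]]
  ]
}}

```text
time_s: 6.1
position: [587.2, -61.4, 111.1]
tool_rot: [[0.985, -0.173, 0.0], [-0.173, -0.985, -0.0], [0.0, 0.0, -1.0]]
wrist_force: [0.3, 0.2, 0.7]
finger_gap: 58.8
finger_force: 15.0
```

Emit:
{"method": "step_arm", "body": {
  "steps": [
    [[0,0,0.5,0,0,0,-1],[0,0,0.5,0,0,0,-1],[0,0,1,0,0,0,-1],[0,0,1,0,0,0,-1]]
  ]
}}

```text
time_s: 6.5
position: [587.3, -61.4, 111.0]
tool_rot: [[0.985, -0.173, 0.0], [-0.173, -0.985, -0.0], [0.0, 0.0, -1.0]]
wrist_force: [-3.2, 1.2, 7.4]
finger_gap: 58.9
finger_force: 15.0
```

It has touched the floor (7 N upward). Releasing and leaving straight up.

Emit:
{"method": "step_arm", "body": {
  "steps": [
    [[0,0,-0.5,0,0,0,-0.5],[0,0,-0.5,0,0,0,0.7],[0,0,-0.5,0,0,0,0.9],[0,0,-0.5,0,0,0,0.9],[0,0,-0.5,0,0,0,0.9]]
  ]
}}

```text
time_s: 7.0
position: [587.1, -61.4, 110.2]
tool_rot: [[0.985, -0.174, -0.0], [-0.174, -0.985, 0.0], [-0.0, -0.0, -1.0]]
wrist_force: [-1.1, 0.3, 0.4]
finger_gap: 86.9
finger_force: 0.0
```

Emit:
{"method": "step_arm", "body": {
  "steps": [
    [[0,0,-10,0,0,0,0.9],[0,0,-40,0,0,0,0.9],[0,0,-80,0,0,0,0.9],[0,0,-120,0,0,0,0.9],[0,0,-130,0,0,0,0.9]]
  ]
}}

```text
time_s: 7.5
position: [589.9, -62.2, 247.1]
tool_rot: [[0.985, -0.173, 0.01], [-0.173, -0.985, -0.003], [0.01, 0.001, -1.0]]
wrist_force: [1.2, 0.4, -0.8]
finger_gap: 87.5
finger_force: 0.0
```

Emit:
{"method": "step_arm", "body": {
  "steps": [
    [[-50,0,0,0,0,0,0.9],[-100,0,0,0,0,0,0.9],[-140,0,0,0,0,0,0.9],[-150,0,0,0,0,0,0.9],[-150,0,0,0,0,0,0.9]]
  ]
}}

```text
time_s: 8.0
position: [438.9, -35.2, 240.5]
tool_rot: [[0.985, -0.174, 0.001], [-0.174, -0.985, -0.0], [0.001, 0.0, -1.0]]
wrist_force: [0.3, 1.1, 0.4]
finger_gap: 87.5
finger_force: 0.0
```

Run:
```python
from h import *
a=snap('scene');b=snap('side')
i1=cv2.resize(a['image'][140:220,200:300],(400,320),interpolation=2);i2=cv2.resize(b['image'][155:235,230:330],(400,320),interpolation=2)
cv2.imwrite('pics/f.png',np.hstack([i1,i2])[:,:,::-1])
```

```text
(no output)
```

View pics/f.png

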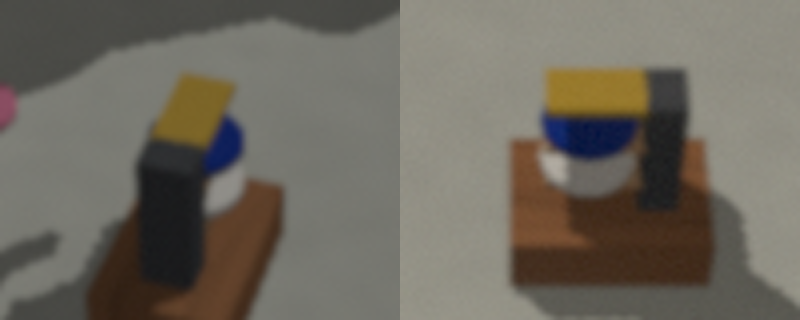

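The blue disc lies flat on the middle tongue (side crop around (590,130)), close to the upright and directly above the undisturbed white disc. Handing in.

```bash
python3 -c "
from h import *
print(job.finish_job())"
```

```text
the job is handed in; nothing more can be done
None
```

The blue disc is in the upper slot under the yellow tongue, lying flat close to the upright with the gripper clear, and the job is handed in at about 8 s; no verdict came back. The white disc looked unmoved in the last pictures, and the arm never went near the red disc, though I took no final picture of it.

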